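# Latch the sliding jar stop of a spice tray

## Task

Close up the spice tray: with the fingertips, push the sliding stop along its rail towards the two spice jars until its pin rides up the catch and drops into the notch, and no farther. Only push on the bare metal face of the stop: do not take hold of it or touch its cork side or the pin, and leave the jars and everything else standing where it is. Then move clear.

Things in the scene. Friction and masses are not known exactly. Their poses are not given: they have to be found in the camera images.
- tray: Fixed dark wooden spice tray, 160 x 400 mm, floor 14 mm above the worktop. Origin: centre of its underside. Its y axis is its length, from the free end (robot's right) to the end board (robot's left, 89 mm high); x points away from the robot. A 12 mm steel rail runs along y at x = +55 mm, its top at 50 mm. Front lip 31 mm high.
- jar_stop (a joint): Position of the sliding stop along the rail, m: 0 at the free end, growing towards the jars (tray +y), range 0 to 0.27, starts within 0 to 0.06. It slides against about 1.5 N of friction, stays where left, cannot lift off or turn. Its panel joins a dark steel carriage on the rail (40 mm wide, 56 mm long, top at 74 mm) that lies on the panel's free-end side, at the back of the tray.
- push_face (a point): Point to push, towards the tray's +y: on the bare dark steel face of the stop's upright panel, the face that looks away from the jars. Panel: 105 mm along x, 12 mm thick with its cork, from 18 to 115 mm above the worktop. The point is 90 mm above the worktop, 45 mm from the panel's front edge, 60 mm from the carriage; the space before it is clear. Axes as the tray's.
- liner: Cork facing, 101 x 4 x 93 mm, glued on the other face of the panel, the side that looks at the jars (+y); it moves with the stop. Its outer face lies 12 mm beyond push_face in +y. Not to be touched by the fingers.
- pin (a joint): Height of the spring pin in its guide, m: 0 with its tip on the bare rail, about 0.0045 on the ridges of the catch, back to 0.002 or less when it sits in the notch. The spring presses it down with 6 to 8 N. It has a black round knob 22 mm across, top 102 mm above the worktop, and is not to be touched.
- pin_tip (a point): Lower tip of the spring pin (10 mm thick, round end). It moves with the stop, 48 mm beyond push_face in the tray's +y and above the rail.
- notch (a point): Bottom of the notch where pin_tip comes to rest, in the catch: a steel saddle 18 mm wide, 61 mm long, fixed on the rail, with ramp, 5 mm ridge, notch, ridge, ramp; ridges 6 mm either side of the notch. The ramp takes some 2 N more than sliding; past the ridge the force dips as the pin drops in and the stop centres itself; the far ridge yields at about 12 to 15 N. Axes as the tray's.
- jar_a_mid (a point): Loose glass spice jar with a red cap, 45 mm across, 106 mm high, standing on the tray's floor next to the catch, the nearer one to the stop. Point: its centre, half-way up. To be left alone.
- jar_b_mid (a point): A second such spice jar, 45 mm across, 106 mm high, farther along, near the end board. Point: its centre, half-way up. To be left alone.
- mug_mid (a point): Loose white mug, 84 x 123 mm, 91 mm high, on the worktop beyond the tray's end board. Point: its centre, half-way up. To be left alone.
- egg_cup_mid (a point): Loose wooden egg cup, 45 mm across, 56 mm high, on the worktop beyond the tray's free end. Point: its centre, half-way up. To be left alone.
Not all that is in view belongs to the job. What is shaped like the part that bears jar_a_mid but green is not meant.

How it is judged:
At the end, for the whole second after the job is handed in: The pin sits in the notch of the catch: its tip within 2.5 mm of the notch along the rail and dropped to less than 3 mm above the rail, the stop at rest. The jars, mug and egg cup stand upright within 12 mm of where they were (y of pin_tip in the frame of notch between -0.0025 and 0.0025 m and value of joint pin below 0.003 m and velocity of joint jar_stop between -0.005 and 0.005 m/s and distance of each of jar_a_mid, jar_b_mid, mug_mid, egg_cup_mid from where it was at the start of the episode below 0.012 m and angle between each of jar_a_mid, jar_b_mid, mug_mid, egg_cup_mid's own z axis and vertical below 0.15 rad); the robot touches nothing.
It fails at once if the pin is pushed past the far ridge of the catch (y of pin_tip in the frame of notch above 0.0075 m).
It fails at once if the fingers touch the cork side of the stop (it is held, not pushed) (contact force between the fingers and liner above 1 N).
It fails at once if the pin is touched by the fingers or pulled up (contact force between the fingers and pin above 1 N or value of joint pin above 0.009 m).
It fails at once if a jar is lifted, tipped or shifted by more than 15 mm (distance of any of jar_a_mid, jar_b_mid from where it was at the start of the episode above 0.015 m or angle between any of jar_a_mid, jar_b_mid's own z axis and vertical above 0.3 rad).
It fails at once if the mug or egg cup is lifted, tipped or shifted by more than 15 mm (distance of any of mug_mid, egg_cup_mid from where it was at the start of the episode above 0.015 m or angle between any of mug_mid, egg_cup_mid's own z axis and vertical above 0.3 rad).
It also fails if it takes over 35 s, if anything falls off the work surface, if the arm or the gripper's body presses on something with over 40 N, if the wrist force passes 120 N, or if a joint passes its speed limit or range.

## Robot

A 6-joint arm with a two-finger parallel gripper is mounted at the origin on the work surface; the furniture and walls round the work are solid. World frame = base frame: x ahead of the robot, y to its left, z up, the work surface at z = 0. Lengths are in m, angles in rad, forces in N, time in s.
With the tool pointing down it reaches from about 0.3 to 0.875 m from the base axis. Payload 6.4 kg.
Tool frame: the origin (TCP) lies where the fingers leave the gripper's body, on its centre line; the fingertips stand 73 mm ahead of it and the grasp point (between the pads) lies 54 mm ahead of it; z points along the fingers, y is the line along which they close (so a half turn about z gives the same grasp; the last joint's range is limited). The gripper opens to 85 mm and grips with 20 to 120 N. Pads are 22 mm wide; open, the fingers measure 114 mm over their backs; the gripper's body (76 mm by 85 mm) begins 54 mm behind the grasp point. The pads swing forward as they close: fully open they stand 13 mm farther back than shut.
Start: joints at [-1.417, 0.181, 1.607, -0, 1.354, -0.206], TCP at [0.202, -0.538, 0.304] pointing down, gripper open.
Joint ranges: [-2.99, 2.99], [-0.89, 2.07], [0.3, 2.58], [-1.14, 4.28], [0, 2.63], [-3.12, 3.12]. Speed limits (rad/s): [2.57, 2.57, 3.01, 3.14, 3.14, 3.14].

## Interface

Orientations are given as a unit quaternion [w, x, y, z].
In Python, from bench import ctrl gives the robot as it stands.
- The arm moves only by the tool carry_out, never from a script. Its argument "steps" is one flat list of numbers, 7 for each row, row after row: the shift along the tool's x, y, z in m, then the turn, a rotation vector about the tool's x, y, z in rad, then the opening, from 0 (shut) to 1 (fully open). In form: [dx, dy, dz, wx, wy, wz, claw, dx, dy, dz, wx, wy, wz, claw, ...]. A call has 1 to 20 rows; each row is the pose to reach, as a shift and turn from the pose commanded when the call began, along the tool's axes at that moment; what a row does not reach only later rows make up. A row lasts 1/10 s, in which the tool goes at most 50 mm and 8.59 degrees, less where a joint would pass 70% of its speed; a pose out of reach is approached as far as the arm can. A call with a gripper value outside its range is refused whole. The fingers move at their own pace and stop on an object; the grip force is fixed at half the most. Time passes only in rows, so rows that repeat a pose let the fingers close. It gives the time, the measured TCP pose, the force, the opening and the grip force at its end, in the units of the state.
- ctrl.get_obs(): the state, without advancing time (a new reading comes with each control period).
- ctrl.camera(name): name is "scene" or "top"; returns the picture (384x512x3 uint8, red, green, blue); there is no depth.
- ctrl.camera_params(name): a dict with "vertical_fov" (degrees; the focal length in pixels is half the picture's height over the tangent of half this angle, whatever the lens; pixels are square), "cx", "cy" (the principal point, pixels), "cam_to_world" (4x4, takes a point from camera to world coordinates). Camera axes: x right, y down, z forward; pixel columns grow to the right and rows downward; lengths in m; the calibration is good to about 2 mm. A picture is of the moment at which its call begins. camera_params takes no time and is no camera call.
- ctrl.hand_in(): hands the job in; it is judged then, once.
The state is a dict: "time_s": time; "q": joint angles; "dq": joint speeds; "joint_efforts": joint torques, N m; "eef_pos": TCP position; "eef_rot": TCP orientation; "wrist_force": force on the tool from outside, world axes, zero at the start; "torque": the same for the moment, N m; "opening": opening from 0.0 (shut) to 1.0 (fully open); "grasp_force": force on a finger pad.
Only numpy, scipy, OpenCV 4.12 (cv2) and the standard library are available. Lean on these libraries where they do the work, as an engineer would, in place of code of your own. Each camera call takes 0.05 s, during which the arm holds its last target. There are 200 camera calls.

## Working session

There is one attempt and no reset: what is moved stays moved. The work goes in short steps, Python scripts to look and compute and a tool call to move; the robot and the scene stay as the last step left them, time stands still between calls to the robot, and variables do not carry over. Pictures are saved under pics/ and viewed, at most 10 in all, crops included, and the job is handed in when it is done.

Besides the shell and the picture viewer there is one more tool, called after ">>>" as a command line: name --argument value ..., lists and objects as JSON in quotes. carry_out: Moves the arm, as the interface text tells. Its arguments: {"type":"object","properties":{"steps":{"type":"array"}},"required":["steps"]}

```bash
mkdir -p pics; ls; python3 - <<'E'
from bench import ctrl
import cv2, numpy as np
for n in("scene","top"):
    p=ctrl.camera_params(n); print(n,p["vertical_fov"],p["cx"],p["cy"],np.round(p["cam_to_world"],4).tolist())
    cv2.imwrite(f"pics/{n}0.png",cv2.cvtColor(ctrl.camera(n),cv2.COLOR_RGB2BGR))
o=ctrl.get_obs(); print({k:np.round(v,4).tolist() for k,v in o.items()})
E
```

```text
pics
scene 57.50401792901002 254.46493404115142 192.40593422405237 [[-0.8501, -0.382, 0.3625, 0.109], [-0.5266, 0.6176, -0.5842, 0.7156], [-0.0007, -0.6875, -0.7262, 0.7962], [0.0, 0.0, 0.0, 1.0]]
top 55.30890470208773 249.24055897624874 191.21796439104287 [[-0.0193, -0.9937, 0.1106, 0.3772], [-0.9998, 0.0181, -0.0119, 0.1245], [0.0098, -0.1108, -0.9938, 0.9733], [0.0, 0.0, 0.0, 1.0]]
{'time_s': 0.1, 'q': [-1.4173, 0.1815, 1.6079, -0.0, 1.3538, -0.2063], 'dq': [0.0003, -0.0016, -0.0019, 0.0003, 0.0014, -0.0008], 'joint_efforts': [0.0002, -44.5876, -35.2238, -0.0002, 0.0041, 0.0], 'eef_pos': [0.2024, -0.5378, 0.3031], 'eef_rot': [-0.0008, 0.9839, 0.1789, 0.0], 'wrist_force': [0.1586, 0.8876, 1.0786], 'torque': [0.0427, 0.0035, -0.0373], 'grasp_force': 0.0, 'opening': 1.0001}
```

View pics/scene0.png

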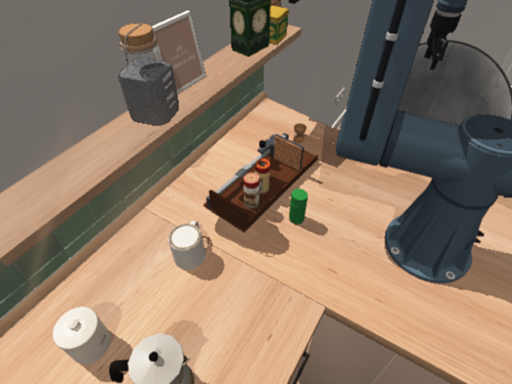

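View pics/top0.png

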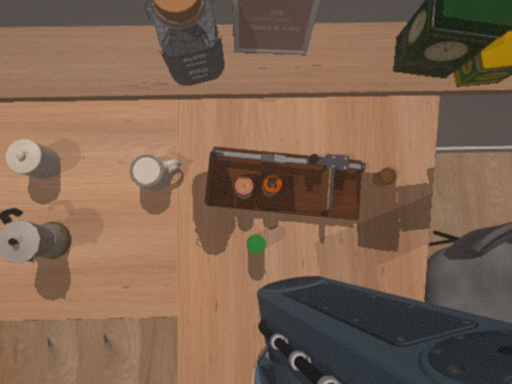

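The scene view shows the tray in the middle (about 205–318, 135–228), with the stop near the free end. In the top view the tray spans about (206–362, 149–218): panel near column 330, rail from (215,153) to (365,166), catch near column 270, jars at (244,187) and (272,185). I'll enlarge both.

```bash
python3 - <<'E'
import cv2
a=cv2.imread("pics/top0.png")[140:230,200:400]; cv2.imwrite("pics/topc.png",cv2.resize(a,None,fx=4,fy=4,interpolation=cv2.INTER_CUBIC))
a=cv2.imread("pics/scene0.png")[115:235,195:330]; cv2.imwrite("pics/scenec.png",cv2.resize(a,None,fx=5,fy=5,interpolation=cv2.INTER_CUBIC))
E
```

```text
(no output)
```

View pics/topc.png

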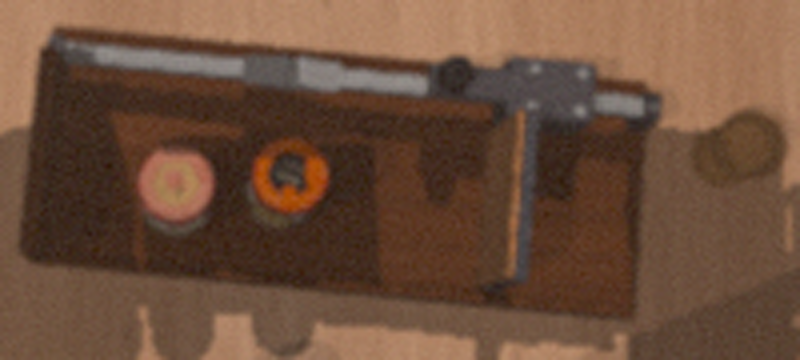

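View pics/scenec.png

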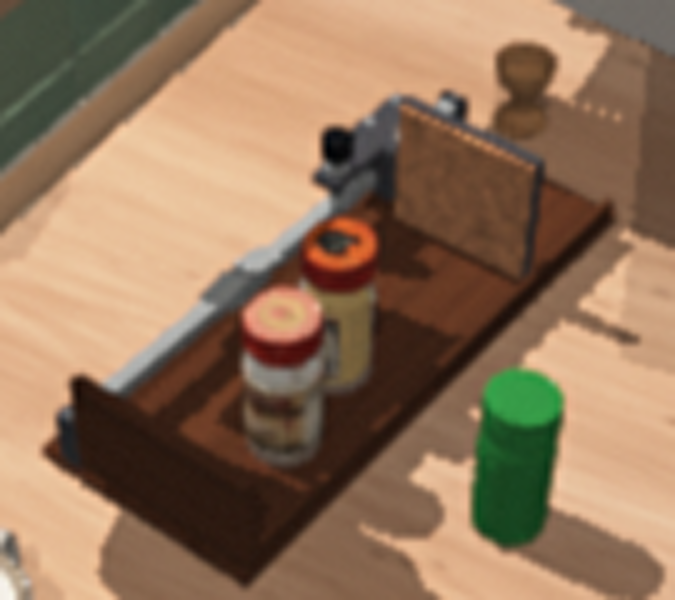

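The top crop shows the knob at about px (313.5,158.5), the catch over columns 261–285 with its light/dark break near 274, the panel's steel top edge from (331,168) to (329,211), and jar A, the orange-red cap, beside the catch. The scene crop confirms this layout: the bare face looks toward the egg cup, away from the jars. Next I'll turn these into positions.

```bash
cat > h.py <<'E'
import numpy as np
from bench import ctrl
def ray(n,u,v):
    p=ctrl.camera_params(n); f=192/np.tan(np.radians(p["vertical_fov"]/2)); T=np.array(p["cam_to_world"])
    return T[:3,3],T[:3,:3]@np.array([(u-p["cx"])/f,(v-p["cy"])/f,1])
def hit(n,u,v,z):
    o,d=ray(n,u,v); return o+d*(z-o[2])/d[2]
T=lambda x,y,s=4:(200+(x+.5)/4-.5,140+(y+.5)/4-.5)
S=lambda x,y:(195+(x+.5)/5-.5,115+(y+.5)/5-.5)
E
python3 - <<'E'
from h import *
top={"knob":(454,74,.102),"railL":(100,53,.05),"railR":(640,105,.05),"catL":(246,68,.052),"catMid":(298,70,.055),"catR":(340,76,.052),
"panB":(530,112,.115),"panF":(523,284,.115),"corkB":(514,112,.115),"corkF":(508,284,.115),"carR":(592,90,.074),"carB":(550,62,.074),
"trFR":(633,318,.014),"trFL":(24,258,.031),"jarA":(290,176,.12),"jarB":(176,182,.12),"freeBk":(643,85,.02)}
for k,(x,y,z) in top.items(): print(k,np.round(hit("top",*T(x,y),z),4))
sc={"knob":(338,133,.102),"panTopF":(543,163,.115),"panTopB":(402,98,.115),"catNear":(278,252,.052),"catMid":(246,264,.055),"catFar":(203,298,.052),"jarA":(341,240,.12),"jarB":(284,311,.12),"railA":(320,210,.05),"railB":(120,385,.05),"trF":(612,205,.031)}
for k,(x,y,z) in sc.items(): print("s",k,np.round(hit("scene",*S(x,y),z),4))
E
```

```text
knob [ 0.552  -0.0421  0.102 ]
railL [0.58   0.1747 0.05  ]
railR [ 0.5402 -0.1707  0.05  ]
catL [0.5682 0.0814 0.052 ]
catMid [0.5657 0.0484 0.055 ]
catR [0.562  0.0214 0.052 ]
panB [ 0.5256 -0.084   0.115 ]
panF [ 0.4234 -0.0754  0.115 ]
corkB [ 0.5258 -0.0745  0.115 ]
corkF [ 0.4236 -0.0665  0.115 ]
carR [ 0.5459 -0.1334  0.074 ]
carB [ 0.5642 -0.108   0.074 ]
trFR [ 0.4052 -0.1701  0.014 ]
trFL [0.4507 0.2262 0.031 ]
jarA [0.4892 0.0602 0.12  ]
jarB [0.4868 0.1272 0.12  ]
freeBk [ 0.5589 -0.183   0.02  ]
s knob [ 0.5524 -0.0458  0.102 ]
s panTopF [ 0.4226 -0.0723  0.115 ]
s panTopB [ 0.5277 -0.0835  0.115 ]
s catNear [0.5548 0.0225 0.052 ]
s catMid [0.5641 0.0453 0.055 ]
s catFar [0.5716 0.0825 0.052 ]
s jarA [0.4886 0.0579 0.12  ]
s jarB [0.4852 0.1253 0.12  ]
s railA [ 0.5544 -0.028   0.05  ]
s railB [0.5729 0.1681 0.05  ]
s trF [ 0.4024 -0.154   0.031 ]
```

>>> carry_out --steps '[0.394,-0.304,0,0,0,-1.103,0,0.394,-0.304,0,0,0,-1.103,0,0.394,-0.304,0,0,0,-1.103,0,0.394,-0.304,0,0,0,-1.103,0,0.394,-0.304,0,0,0,-1.103,0,0.394,-0.304,0,0,0,-1.103,0,0.394,-0.304,0,0,0,-1.103,0,0.394,-0.304,0,0,0,-1.103,0,0.394,-0.304,0,0,0,-1.103,0,0.394,-0.304,0,0,0,-1.103,0,0.394,-0.304,0,0,0,-1.103,0,0.394,-0.304,0,0,0,-1.103,0,0.394,-0.304,0,0,0,-1.103,0,0.394,-0.304,0,0,0,-1.103,0,0.394,-0.304,0,0,0,-1.103,0]'

```text
time_s: 1.6
eef_pos: [0.4637, -0.1162, 0.3038]
eef_rot: [-0.0, 0.745, 0.667, -0.0]
wrist_force: [0.1, -0.4, 0.5]
opening: -0.0
grasp_force: 0.0
```

>>> carry_out --steps '[0,0,0.04,0,0,0,0,0,0,0.08,0,0,0,0,0,0,0.11,0,0,0,0,0,0,0.13,0,0,0,0,0,0,0.145,0,0,0,0,0,0,0.148,0,0,0,0,0,0,0.148,0,0,0,0,0,0,0.148,0,0,0,0]'

```text
time_s: 2.4
eef_pos: [0.4647, -0.1156, 0.1569]
eef_rot: [0.001, 0.744, 0.668, 0.0]
wrist_force: [0.7, -0.4, 0.5]
opening: -0.0
grasp_force: 0.0
```

```bash
python3 - <<'E'
from bench import ctrl
import cv2, numpy as np
a=cv2.cvtColor(ctrl.camera("top"),cv2.COLOR_RGB2BGR)[140:230,200:400]; b=cv2.cvtColor(ctrl.camera("scene"),cv2.COLOR_RGB2BGR)[115:235,195:330]
a=cv2.resize(a,None,fx=4,fy=4,interpolation=cv2.INTER_CUBIC);b=cv2.resize(b,(270,240),interpolation=cv2.INTER_CUBIC)
c=np.zeros((600,800,3),np.uint8);c[:360]=a;c[360:,:270]=b
cv2.imwrite("pics/two1.png",c); print(np.round(ctrl.get_obs()["eef_pos"],4),np.round(ctrl.get_obs()["wrist_force"],2))
E
```

```text
[ 0.4648 -0.1154  0.157 ] [-0.27 -0.3   0.44]
```

View pics/two1.png

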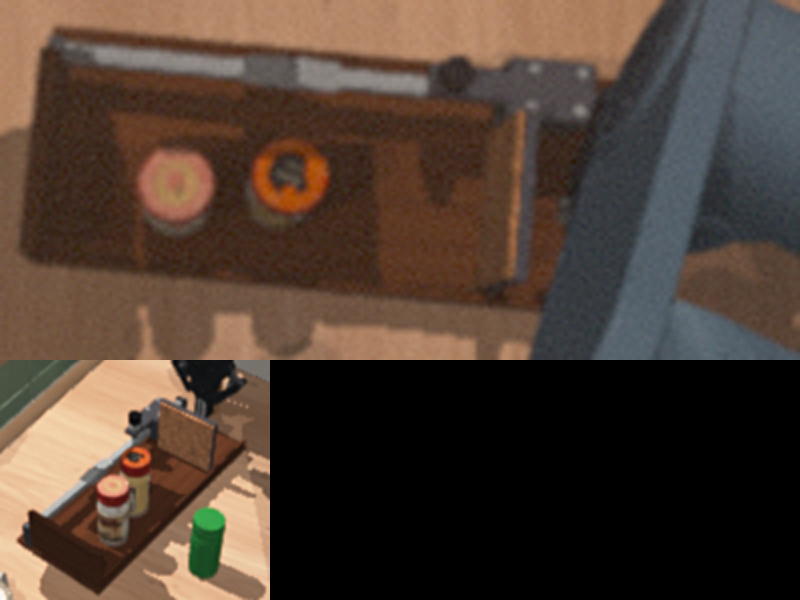

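The closed fingers are behind the bare face and nothing has been touched; the panel and knob are where they were. Advancing slowly to make contact.

>>> carry_out --steps '[0.006,0,0,0,0,0,0,0.012,0,0,0,0,0,0,0.016,0,0,0,0,0,0,0.019,0,0,0,0,0,0,0.022,0,0,0,0,0,0,0.025,0,0,0,0,0,0,0.028,0,0,0,0,0,0,0.031,0,0,0,0,0,0,0.034,0,0,0,0,0,0,0.037,0,0,0,0,0,0,0.04,0,0,0,0,0,0,0.043,0,0,0,0,0,0]'

```text
time_s: 3.7
eef_pos: [0.469, -0.072, 0.1559]
eef_rot: [0.0, 0.744, 0.668, 0.0]
wrist_force: [-0.3, -1.2, 0.3]
opening: -0.0
grasp_force: 0.8
```

>>> carry_out --steps '[0.003,0,0,0,0,0,0,0.006,0,0,0,0,0,0,0.01,0,0,0,0,0,0,0.014,0,0,0,0,0,0,0.018,0,0,0,0,0,0,0.022,0,0,0,0,0,0,0.026,0,0,0,0,0,0,0.03,0,0,0,0,0,0,0.033,0,0,0,0,0,0,0.036,0,0,0,0,0,0,0.038,0,0,0,0,0,0,0.039,0,0,0,0,0,0,0.04,0,0,0,0,0,0,0.04,0,0,0,0,0,0]'

```text
time_s: 5.1
eef_pos: [0.473, -0.0323, 0.1558]
eef_rot: [-0.0, 0.744, 0.668, -0.0]
wrist_force: [0.4, -0.4, 0.7]
opening: -0.003
grasp_force: 0.3
```

```bash
python3 - <<'E'
from bench import ctrl
import cv2, numpy as np
a=cv2.cvtColor(ctrl.camera("top"),cv2.COLOR_RGB2BGR)[140:230,200:400]; b=cv2.cvtColor(ctrl.camera("scene"),cv2.COLOR_RGB2BGR)[120:168,220:300]
a=cv2.resize(a,None,fx=4,fy=4,interpolation=cv2.INTER_CUBIC);b=cv2.resize(b,None,fx=5,fy=5,interpolation=cv2.INTER_CUBIC)
c=np.zeros((600,800,3),np.uint8);c[:360]=a;c[360:,:400]=b
cv2.imwrite("pics/two2.png",c); print(np.round(ctrl.get_obs()["eef_pos"],4),np.round(ctrl.get_obs()["wrist_force"],2))
E
```

```text
[ 0.4729 -0.0323  0.1557] [-0.07 -0.81  0.1 ]
```

View pics/two2.png

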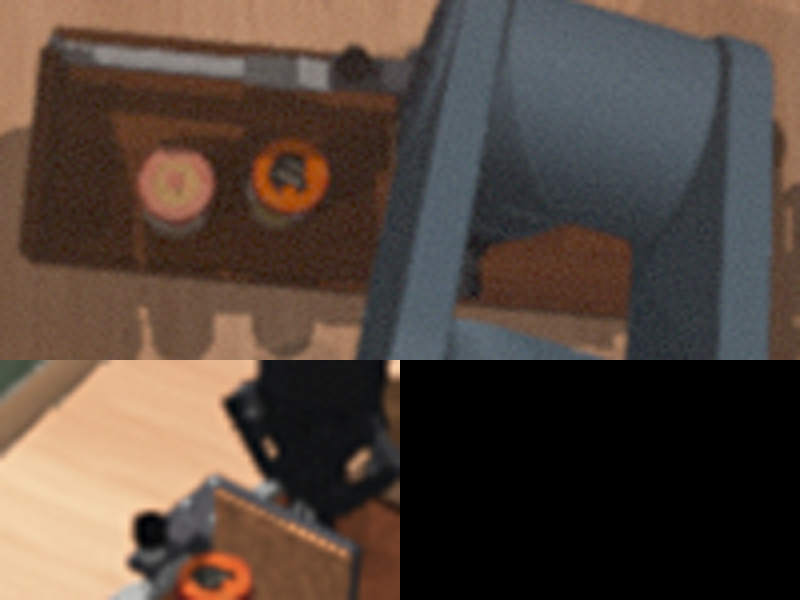

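The knob is now at top px (288.3,156.4) and scene px (250,153.5), just short of the catch's near ramp. Calculating what is left.

```bash
python3 - <<'E'
from h import *
ey=np.array([.108,.994,0])
k=[hit("top",*T(354,66),.102),hit("scene",220+150.5/5-.5,120+168.5/5-.5,.102)]
n=[(hit("top",*T(246,68),.052)+hit("top",*T(340,76),.052))/2,(hit("scene",*S(278,252),.052)+hit("scene",*S(203,298),.052))/2]
for a in k:print("knob",np.round(a,4),round(a@ey,4))
for a in n:print("notch",np.round(a,4),round(a@ey,4))
print("tcp",np.array([.4729,-.0323,0])@ey)
E
```

```text
knob [0.5579 0.0183 0.102 ] 0.0785
knob [0.555  0.0247 0.102 ] 0.0845
notch [0.5651 0.0514 0.052 ] 0.1121
notch [0.5632 0.0525 0.052 ] 0.113
tcp 0.018966999999999998
```

>>> carry_out --steps '[0.001,0,0,0,0,0,0,0.002,0,0,0,0,0,0,0.004,0,0,0,0,0,0,0.006,0,0,0,0,0,0,0.008,0,0,0,0,0,0,0.01,0,0,0,0,0,0,0.012,0,0,0,0,0,0,0.014,0,0,0,0,0,0,0.016,0,0,0,0,0,0,0.018,0,0,0,0,0,0]'

```text
time_s: 6.2
eef_pos: [0.4751, -0.0145, 0.1559]
eef_rot: [0.0, 0.744, 0.668, -0.0]
wrist_force: [-2.6, -5.3, -1.0]
opening: 0.003
grasp_force: 3.8
```

>>> carry_out --steps '[0.001,0,0,0,0,0,0,0.002,0,0,0,0,0,0]'

```text
time_s: 6.4
eef_pos: [0.4754, -0.0123, 0.1559]
eef_rot: [-0.0, 0.744, 0.668, 0.0]
wrist_force: [-0.8, -3.1, -1.0]
opening: 0.001
grasp_force: 2.6
```

>>> carry_out --steps '[0.001,0,0,0,0,0,0,0.002,0,0,0,0,0,0]'

```text
time_s: 6.6
eef_pos: [0.4756, -0.0104, 0.1559]
eef_rot: [0.0, 0.744, 0.668, 0.0]
wrist_force: [0.8, -1.8, -0.7]
opening: 0.003
grasp_force: 1.9
```

>>> carry_out --steps '[0.0005,0,0,0,0,0,0,0.001,0,0,0,0,0,0]'

```text
time_s: 6.8
eef_pos: [0.4757, -0.0095, 0.1559]
eef_rot: [0.0, 0.744, 0.668, 0.0]
wrist_force: [-0.5, -3.5, -0.1]
opening: 0.002
grasp_force: 0.7
```

>>> carry_out --steps '[0.0005,0,0,0,0,0,0,0.001,0,0,0,0,0,0]'

```text
time_s: 7.0
eef_pos: [0.4758, -0.0085, 0.1559]
eef_rot: [0.0, 0.744, 0.668, 0.0]
wrist_force: [-0.6, -2.6, -0.4]
opening: 0.004
grasp_force: 0.6
```

```bash
python3 - <<'E'
from bench import ctrl
import cv2, numpy as np
a=cv2.cvtColor(ctrl.camera("top"),cv2.COLOR_RGB2BGR)[145:170,230:310]; b=cv2.cvtColor(ctrl.camera("scene"),cv2.COLOR_RGB2BGR)[125:170,220:300]
a=cv2.resize(a,None,fx=8,fy=8,interpolation=cv2.INTER_CUBIC);b=cv2.resize(b,None,fx=8,fy=8,interpolation=cv2.INTER_CUBIC)
cv2.imwrite("pics/two3.png",np.vstack([a,b])); print(np.round(ctrl.get_obs()["eef_pos"],4),np.round(ctrl.get_obs()["wrist_force"],2))
E
```

```text
[ 0.4758 -0.0084  0.1559] [-1.17 -2.69  0.77]
```

View pics/two3.png

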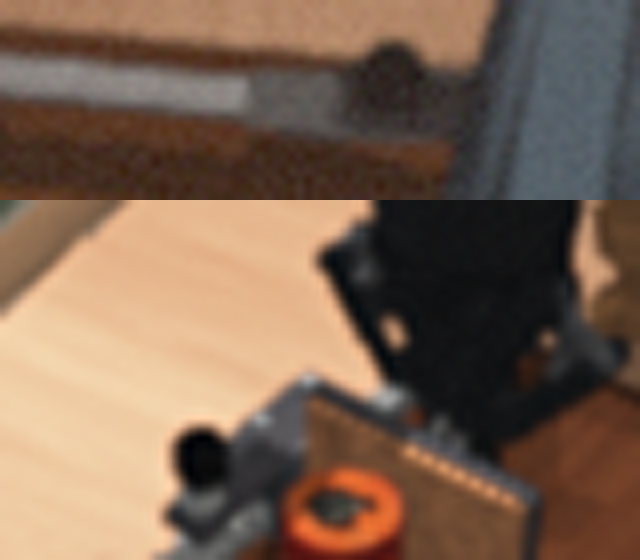

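The knob now stands over the catch, at top px (278.4,153.5) and scene px (244.8,156.6), and jar A hasn't moved. The force of about 3 N fits the ramp, with roughly 8–10 mm still to go to the notch. Continuing in small steps.

>>> carry_out --steps '[0.0005,0,0,0,0,0,0,0.001,0,0,0,0,0,0]'

```text
time_s: 7.3
eef_pos: [0.4759, -0.0075, 0.156]
eef_rot: [0.0, 0.744, 0.668, 0.0]
wrist_force: [-0.5, -1.4, -1.2]
opening: 0.003
grasp_force: 1.3
```

>>> carry_out --steps '[0.0005,0,0,0,0,0,0,0.001,0,0,0,0,0,0]'

```text
time_s: 7.5
eef_pos: [0.476, -0.0067, 0.156]
eef_rot: [0.0, 0.744, 0.668, -0.0]
wrist_force: [-1.0, -3.9, -0.8]
opening: -0.002
grasp_force: 2.0
```

>>> carry_out --steps '[0.0005,0,0,0,0,0,0,0.001,0,0,0,0,0,0]'

```text
time_s: 7.7
eef_pos: [0.4761, -0.0056, 0.1559]
eef_rot: [0.0, 0.744, 0.668, -0.0]
wrist_force: [-0.2, -4.1, 0.0]
opening: 0.004
grasp_force: 2.2
```

```bash
python3 - <<'E'
from h import *
ey=np.array([.108,.994,0])
for z in(.102,.1065):
    for c in(("top",278.4,153.5),("scene",244.8,156.6)): print(z,c[0],round(hit(*c,z)@ey,4))
E
```

```text
0.102 top 0.1024
0.102 scene 0.1058
0.1065 top 0.1028
0.1065 scene 0.1098
```

>>> carry_out --steps '[0.0005,0,0,0,0,0,0,0.001,0,0,0,0,0,0]'

```text
time_s: 7.9
eef_pos: [0.4762, -0.0046, 0.156]
eef_rot: [0.0, 0.744, 0.668, 0.0]
wrist_force: [0.5, -2.8, 0.6]
opening: -0.001
grasp_force: 1.0
```

>>> carry_out --steps '[0.0005,0,0,0,0,0,0,0.001,0,0,0,0,0,0]'

```text
time_s: 8.1
eef_pos: [0.4762, -0.0031, 0.1558]
eef_rot: [-0.0, 0.744, 0.668, 0.0]
wrist_force: [-0.6, 0.1, -0.5]
opening: -0.005
grasp_force: 0.0
```

>>> carry_out --steps '[0,0,0,0,0,0,0,0,0,0,0,0,0,0]'

```text
time_s: 8.3
eef_pos: [0.4762, -0.0033, 0.1558]
eef_rot: [-0.0, 0.744, 0.668, 0.0]
wrist_force: [-0.8, 0.7, 0.6]
opening: 0.001
grasp_force: 0.0
```

The force has dropped to zero, so the pin looks to have fallen into the notch. I'll back off, then rise and move aside for a clear look.

>>> carry_out --steps '[-0.005,0,0,0,0,0,0,-0.015,0,0,0,0,0,0,-0.03,0,0,0,0,0,0,-0.04,0,0,0,0,0,0,-0.045,0,-0.03,0,0,0,0,-0.05,0,-0.08,0,0,0,0,-0.1,0,-0.12,0,0,0,0,-0.15,0,-0.14,0,0,0,0,-0.2,0,-0.14,0,0,0,0,-0.25,0,-0.14,0,0,0,0,-0.25,0,-0.14,0,0,0,0,-0.25,0,-0.14,0,0,0,0]'

```text
time_s: 9.5
eef_pos: [0.4485, -0.2548, 0.2958]
eef_rot: [-0.0, 0.746, 0.666, -0.0]
wrist_force: [-0.3, 0.4, 1.2]
opening: -0.0
grasp_force: 0.0
```

```bash
python3 - <<'E'
from bench import ctrl
import cv2, numpy as np
a=cv2.cvtColor(ctrl.camera("top"),cv2.COLOR_RGB2BGR)[140:230,200:400]; b=cv2.cvtColor(ctrl.camera("scene"),cv2.COLOR_RGB2BGR)[125:165,210:310]
a=cv2.resize(a,None,fx=4,fy=4,interpolation=cv2.INTER_CUBIC);b=cv2.resize(b,None,fx=6,fy=6,interpolation=cv2.INTER_CUBIC)
c=np.zeros((600,800,3),np.uint8);c[:360]=a;c[360:,:600]=b
cv2.imwrite("pics/two4.png",c); print(np.round(ctrl.get_obs()["eef_pos"],4),np.round(ctrl.get_obs()["wrist_force"],2))
E
```

```text
[ 0.4489 -0.2518  0.2953] [-0.63  1.04  0.41]
```

View pics/two4.png

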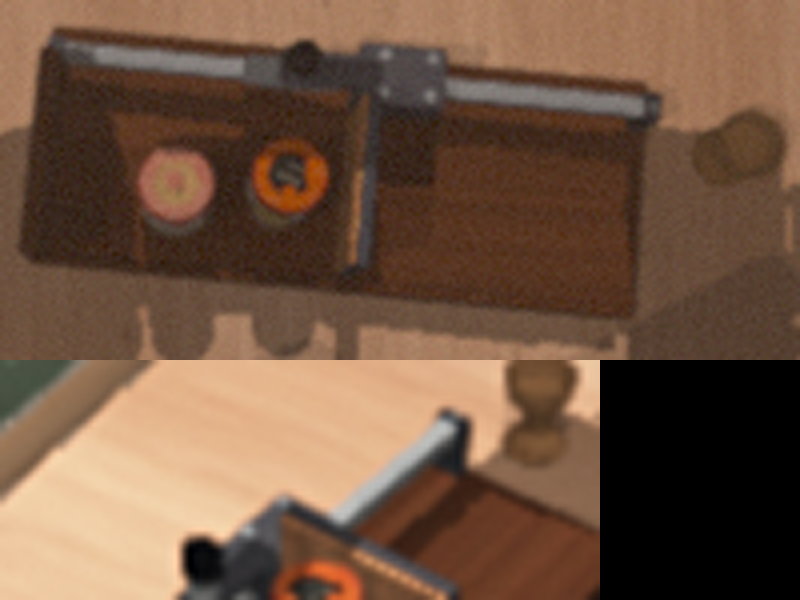

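The stop stands at the catch, with the knob at top px (275.6,153.9); jars and egg cup are unchanged. The image alone gives 2–3 mm accuracy, so I'll check by touch. I'll return behind the face and see where contact begins: it should be several mm beyond the last push if the stop has centred itself.

>>> carry_out --steps '[0.04,0,0,0,0,0,0,0.09,0,0,0,0,0,0,0.14,0,0,0,0,0,0,0.19,0,0.02,0,0,0,0,0.21,0,0.06,0,0,0,0,0.22,0,0.1,0,0,0,0,0.22,0,0.13,0,0,0,0,0.22,0,0.14,0,0,0,0,0.23,0,0.14,0,0,0,0,0.24,0,0.14,0,0,0,0,0.245,0,0.14,0,0,0,0,0.248,0,0.14,0,0,0,0,0.248,0,0.14,0,0,0,0]'

```text
time_s: 10.9
eef_pos: [0.4766, -0.0053, 0.1569]
eef_rot: [0.001, 0.744, 0.668, 0.001]
wrist_force: [-0.6, -0.3, 0.2]
opening: -0.004
grasp_force: 0.0
```

>>> carry_out --steps '[0.001,0,0,0,0,0,0,0.002,0,0,0,0,0,0]'

```text
time_s: 11.1
eef_pos: [0.4764, -0.0038, 0.1561]
eef_rot: [0.0, 0.744, 0.668, 0.0]
wrist_force: [0.3, 0.3, 0.7]
opening: 0.001
grasp_force: 0.0
```

>>> carry_out --steps '[0.0005,0,0,0,0,0,0,0.001,0,0,0,0,0,0]'

```text
time_s: 11.3
eef_pos: [0.4764, -0.0027, 0.1559]
eef_rot: [-0.0, 0.744, 0.668, -0.0]
wrist_force: [-1.1, 0.1, 0.2]
opening: -0.001
grasp_force: 0.0
```

>>> carry_out --steps '[0.0005,0,0,0,0,0,0,0.001,0,0,0,0,0,0]'

```text
time_s: 11.5
eef_pos: [0.4765, -0.0016, 0.1558]
eef_rot: [-0.0, 0.744, 0.668, -0.0]
wrist_force: [-1.0, -0.4, 1.0]
opening: 0.001
grasp_force: 0.0
```

>>> carry_out --steps '[0.0005,0,0,0,0,0,0,0.001,0,0,0,0,0,0]'

```text
time_s: 11.7
eef_pos: [0.4766, -0.0006, 0.1559]
eef_rot: [-0.0, 0.744, 0.668, -0.0]
wrist_force: [-0.6, -0.5, -0.2]
opening: -0.0
grasp_force: 0.0
```

>>> carry_out --steps '[0.0005,0,0,0,0,0,0,0.001,0,0,0,0,0,0]'

```text
time_s: 11.9
eef_pos: [0.4767, 0.0005, 0.1559]
eef_rot: [-0.0, 0.744, 0.668, 0.0]
wrist_force: [-0.1, 0.4, 0.3]
opening: -0.003
grasp_force: 0.0
```

At y = +0.0005 there is still no contact, so the stop moved at least 5 mm on its own from the ridge: it is seated. Moving clear.

>>> carry_out --steps '[-0.01,0,0,0,0,0,0,-0.025,0,0,0,0,0,0,-0.04,0,0,0,0,0,0,-0.045,0,-0.03,0,0,0,0,-0.05,0,-0.08,0,0,0,0,-0.08,0,-0.12,0,0,0,0,-0.12,0,-0.14,0,0,0,0,-0.15,0,-0.14,0,0,0,0,-0.15,0,-0.14,0,0,0,0,-0.15,0,-0.14,0,0,0,0,-0.15,0,-0.14,0,0,0,0]'

```text
time_s: 13.0
eef_pos: [0.4602, -0.1481, 0.2953]
eef_rot: [-0.001, 0.744, 0.668, -0.0]
wrist_force: [0.1, 0.0, -0.3]
opening: -0.003
grasp_force: 0.0
```

```bash
python3 -c "
from bench import ctrl
print(ctrl.hand_in())"
```

```text
the job is handed in; nothing more can be done
None
```

The stop is pushed along the rail and, going by feel, its pin is seated in the notch; the jars, mug and egg cup were left alone, the arm is clear, and the job was handed in at about 13 s, with no verdict returned.

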